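# Angle a length of profile past a post into the stock bay

## Robot

A 6-joint arm with a two-finger parallel gripper is mounted at the origin on a cart in front of the work surface, level with it; the furniture and walls round the work are solid. World frame = base frame: x ahead of the robot, y to its left, z up, the work surface at z = 0. Lengths are in m, angles in rad, forces in N, time in s.
With the tool pointing down it reaches from about 0.35 to 0.975 m from the base axis. Payload 4.9 kg.
Tool frame: the origin (TCP) lies at the very end of the fingers, on their centre line; the grasp point (between the pads) lies 19 mm behind it (ctrl.pinch_z is the distance from the TCP to the grasp point, in m); z points along the fingers, y is the line along which they close (so a half turn about z gives the same grasp; the last joint's range is limited). The gripper opens to 85 mm and grips with 20 to 120 N. Pads are 22 mm wide; open, the fingers measure 114 mm over their backs; the gripper's body (76 mm by 85 mm) begins 54 mm behind the grasp point. The pads swing forward as they close: fully open they stand 13 mm farther back than shut.
Start: joints at [-1.422, 0.053, 1.613, -0, 1.476, -0.119], TCP at [0.165, -0.603, 0.231] pointing down, gripper open.
Joint ranges: [-3.01, 3.01], [-1.01, 2.22], [0.06, 2.58], [-1.02, 4.17], [0.09, 2.62], [-3.14, 3.14]. Speed limits (rad/s): [2.57, 2.57, 3.14, 3.14, 3.14, 3.14].

## Interface

Orientations are given as a rotation vector (axis times angle).
In Python, from station import ctrl, optics gives the robot as it stands. The module is installed in compiled form; this text tells all that it offers.
- The arm moves only by the shell command python3 -m handwheel 'ROWS' [OPENING] [FORCE]. ROWS is JSON, one flat list of numbers, 6 for each row, row after row: the shift along the tool's x, y, z in m, then the turn, a rotation vector about the tool's x, y, z in degrees. A call has 1 to 20 rows; each row shifts and turns the commanded pose from where the row before left it, along the tool's axes as they then stand; what a row does not reach is not made up. A row lasts 1/10 s, in which the tool goes at most 50 mm and 8.59 degrees, less where a joint would pass 70% of its speed; a pose out of reach is approached as far as the arm can. A call is refused whole if a number of a shift passes 0.05 or a number of a turn 8.59, either way. A call with a gripper value outside its range is refused whole. OPENING is the closure, from 0 (fully open) to 1 (shut), set as the call begins (- or left out, the last holds). The fingers move at their own pace and stop on an object; FORCE is the grip in N (left out, the last holds). Time passes only in rows, so rows that do not move let the fingers close. It gives the time, the measured TCP pose, the force and the opening at its end, in the units of the state.
- ctrl.get_obs(): the state, without advancing time (a new reading comes with each control period).
- optics.get_image(name): name is "side" or "top" or "wrist"; returns (picture, depth): 420x560x3 uint8, red, green, blue; 420x560 float32, m along the optical axis (not along the pixel's ray), 0 where there is no reading.
- optics.get_calibration(name): a dict with "fovy" (degrees; the focal length in pixels is half the picture's height over the tangent of half this angle, whatever the lens; pixels are square), "cx", "cy" (the principal point, pixels), "k1" (the pictures are not rectified: a ray, as slopes to the right and down, at radius r is drawn at 1 + k1 r^2 times it, then the intrinsics apply), "rvec" (rotation vector, rad) and "tvec" (3), from world to camera coordinates, as OpenCV has them; the wrist camera has in their place "mount" (4x4, takes a point from camera to tool coordinates, whose origin is the TCP and whose axes are the flange's). Camera axes: x right, y down, z forward; pixel columns grow to the right and rows downward; lengths in m; the calibration is good to about 2 mm. A picture is of the moment at which its call begins: read the wrist's pose just before it. get_calibration takes no time and is no camera call.
- ctrl.finish_job(): hands the job in, once; it reports no verdict.
The state is a dict: "t": time; "q": joint angles; "dq": joint speeds; "effort": joint torques, N m; "tool_pos": TCP position; "tool_rot": TCP orientation; "contact_force": force on the tool from outside, world axes, zero at the start; "wrist_torque": the same for the moment, N m; "opening": finger opening in m.
Only numpy, scipy, OpenCV 4.12 (cv2) and the standard library are available. Lean on these libraries where they do the work, as an engineer would, in place of code of your own. Each camera call takes 0.05 s, during which the arm holds its last target. There are 200 camera calls.

## Task

Push the length of slotted aluminium profile into the grey stock bay: nudge its left end in behind the steel post first, then push the other end round, until the profile lies flat along the bay's back rail between the two end cheeks. Only push it with the fingers, sliding it on the bench, never gripping or lifting it, and leave everything else where it is.

Things in the scene. Friction and masses are not known exactly. Their poses are not given: they have to be found in the camera images.
- profile: the loose length (sizes in mm) of slotted bare aluminium profile: 30 wide (its x), 240 long (its y), 30 high, 0.2 to 0.4 kg, sliding on the bench with dry friction. Origin: centre of its underside. At the start it lies in front of the bay (nearer the robot), roughly parallel to it, +y pointing left, its left end to the right of the post
- profile_left_end (a point): centre of the profile's left (+y) end face, 15 above its underside
- profile_right_end (a point): centre of the profile's right (-y) end face, 15 above its underside
- bay: grey steel stock bay fixed to the bench, open to the front and above, 26 high: a back rail (12 thick, 304 long) with a cheek at each end, no floor plate. Origin: on the bench, at the middle of the rail's inner (front) face; +x points through the rail, away from the robot, +y along the rail to the left. Home, the profile's origin lies at x = -15, y from -20 to +20, its long axis along the rail
- bay_left_cheek (a point): on the bench, at the front tip of the left end cheek's inner face: x = -45, y = +140 in the bay's frame. The cheek is 12 thick, 26 high and comes 45 forward of the rail's face
- bay_right_cheek (a point): on the bench, at the front tip of the right end cheek's inner face: x = -30, y = -140 in the bay's frame. The cheek is 12 thick, 26 high and comes 30 forward of the rail's face; 280 is free between the cheeks
- post: fixed upright round steel post, diameter 22, 58 high, in front of the bay's left half. Origin: centre of its foot on the bench; axes parallel to the bay's. Its axis is 67 in front of the rail face, 73 to 97 left of the bay's middle, so 56 is free between post and back rail
- solder_spool: bystander, loose (mm): white spool of solder wire lying flat, 60x65x34, stands in front of the bay, left of the post. Origin: centre of its underside
- pin_carton: bystander, loose (mm): small brown carton 45x62x38, just behind the back rail. Origin: centre of its underside
- paste_jar: bystander, loose (mm): green jar with a white lid, diameter 50, height 72, left of the bay's back corner. Origin: centre of its underside
- multimeter: bystander, loose (mm): yellow and black hand meter, 150x76x45, lying at the front left. Origin: centre of its underside
- tape_roll: bystander, loose (mm): roll of black tape, diameter 59, height 19, lying to the right of the bay. Origin: centre of its underside
- marker: bystander, loose (mm): black and white marker pen, 135 long, 17 thick, lying near the front edge of the bench. Origin: centre of its underside
- transformer: bystander, loose (mm): small black and yellow transformer 30x40x28, standing just behind the right end of the bay. Origin: centre of its underside
Not all that is in view belongs to the job. What is shaped like the post but green or turquoise is not meant.

How it is judged:
By the outcome, as a careful person would: the job done as asked, in the order asked, and still so for the second after the job is handed in, with the robot touching nothing.
It also fails if it takes over 58 s, if anything falls off the work surface, if the arm or the gripper's body presses on something with over 40 N, if the wrist force passes 120 N, or if a joint passes its speed limit or range.

## Working session

There is one attempt and no reset: what is moved stays moved. The work goes in short steps, Python scripts to look and compute and a shell command to move; the robot and the scene stay as the last step left them, time stands still between calls to the robot, and variables do not carry over. Pictures are saved under pics/ and viewed, on a budget of 10 in all, crops included, one or two more only if the job needs it, and the job is handed in when it is done.

```bash
mkdir -p pics; cat > h.py <<'E'
import numpy as np, cv2
from scipy.spatial.transform import Rotation as R
from station import ctrl, optics
def cam(n):
    c=optics.get_calibration(n); f=210/np.tan(np.radians(c["fovy"])/2); return c,f
def rays(n,uv):
    c,f=cam(n); p=(np.atleast_2d(uv)-[c["cx"],c["cy"]])/f
    q=p.copy()
    for _ in range(20): q=p/(1+c["k1"]*(q**2).sum(1,keepdims=True))
    return np.c_[q,np.ones(len(q))]
def pose(n,st=None):
    c,f=cam(n)
    if "mount" in c:
        T=np.eye(4);T[:3,:3]=R.from_rotvec(st["tool_rot"]).as_matrix();T[:3,3]=st["tool_pos"]
        T=T@c["mount"]; return T[:3,:3],T[:3,3]
    M=R.from_rotvec(np.ravel(c["rvec"])).as_matrix(); return M.T,-M.T@np.ravel(c["tvec"])
def onplane(n,uv,z,st=None):
    Rw,o=pose(n,st); d=rays(n,uv)@Rw.T
    return o+d*((z-o[2])/d[:,2])[:,None]
def proj(n,P,st=None):
    c,f=cam(n);Rw,o=pose(n,st); q=(np.atleast_2d(P)-o)@Rw; s=q[:,:2]/q[:,2:]
    s=s*(1+c["k1"]*(s**2).sum(1,keepdims=True)); return s*f+[c["cx"],c["cy"]]
def cloud(n,D,st=None):
    Rw,o=pose(n,st); v,u=np.mgrid[:420,:560]
    d=rays(n,np.c_[u.ravel(),v.ravel()])*D.reshape(-1,1)
    return (d@Rw.T+o).reshape(420,560,3)
E
python3 - <<'E'
from h import *
ims=[]
for n in("top","side"):
    p,d=optics.get_image(n); np.savez("pics/%s0.npz"%n,p=p,d=d); cv2.imwrite("pics/%s0.png"%n,p[:,:,::-1]); print(n,optics.get_calibration(n),pose(n)[1])
print(ctrl.get_obs())
E
```

```text
top {'fovy': 45.22286167122445, 'cx': 274.85030981688476, 'cy': 208.59553375719244, 'k1': 0.048874138874998696, 'rvec': array([ 2.11314493, -2.12454498,  0.18321463]), 'tvec': array([0.0167186 , 0.56722082, 1.20402363])} [ 0.33620456 -0.00129608  1.28788845]
side {'fovy': 55.93101559709619, 'cx': 277.515701874015, 'cy': 205.72526339296164, 'k1': -0.020757042107819357, 'rvec': array([ 2.1848435 , -0.44636436,  0.24529965]), 'tvec': array([-0.52681099,  0.16481007,  0.80408566])} [ 0.25636643 -0.70277191  0.62580654]
{'t': 0.1, 'q': array([-1.42199371e+00,  5.33203491e-02,  1.61416245e+00, -2.31079894e-05,
        1.47601533e+00, -1.19000316e-01]), 'dq': array([ 0.00138982,  0.00057366, -0.00383241,  0.00059826,  0.00200511,
       -0.00114441]), 'effort': array([ 7.80731552e-04, -3.94904459e+01, -3.71361458e+01, -9.56718804e-05,
        3.95971758e-03, -1.00397975e-05]), 'tool_pos': array([ 0.16529202, -0.60215443,  0.23016423]), 'tool_rot': array([-3.11158263e+00, -4.19157056e-01,  8.06778789e-05]), 'contact_force': array([ 0.02130069, -0.85373535, -0.38376225]), 'wrist_torque': array([-0.00032596, -0.05582709,  0.00187987]), 'opening': 0.08530360177822208}
```

View pics/top0.png

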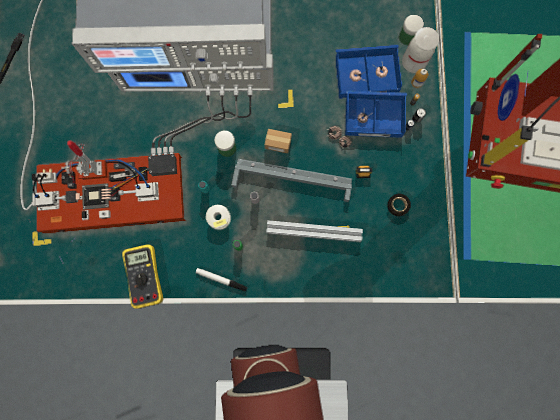

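View pics/side0.png

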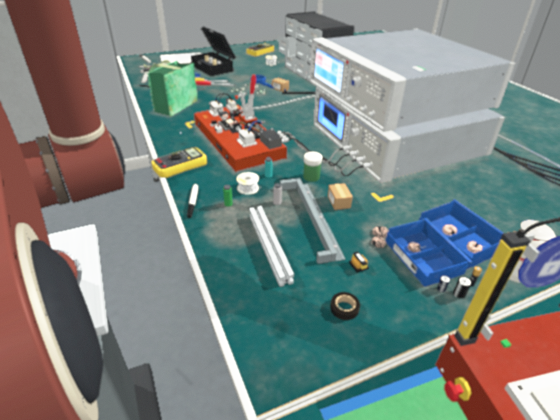

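The top view shows the profile from (267,228) to (362,236), the bay rail from (237,165) to (352,185), the steel post at (254,197) and the spool at (218,217). Possible mix-ups for the post are the green cylinder at (238,244) and the turquoise one at (203,186). The bay could be mistaken for the profile, but it is darker, has cheeks, and lies behind. The grey cylinder at (254,197) fits the description, so I'll check it in a close crop.

```bash
python3 - <<'E'
from h import *
z=np.load("pics/top0.npz");p,d=z["p"],z["d"]
c=p[140:260,190:420]; cv2.imwrite("pics/crop.png",cv2.resize(c,None,fx=3.4,fy=3.4,interpolation=cv2.INTER_CUBIC)[:,:,::-1])
W=cloud("top",d); hsv=cv2.cvtColor(p,cv2.COLOR_RGB2HSV)
roi=np.zeros((420,560),bool);roi[145:260,190:420]=1
m=(roi&(W[:,:,2]>.012)&(W[:,:,2]<.1)).astype(np.uint8)
n,l,s,ce=cv2.connectedComponentsWithStats(m)
for i in range(1,n):
    if s[i,4]<15: continue
    q=W[l==i]; zt=np.percentile(q[:,2],90); t=q[q[:,2]>zt-.008]
    r=cv2.minAreaRect((t[:,:2]*1000).astype(np.float32))
    print(s[i],np.median(hsv[l==i],0),"ztop",zt.round(3),"rect",np.round(r[0]),np.round(r[1]),round(r[2],1),"pix",cv2.boxPoints(cv2.minAreaRect(np.argwhere(l==i)[:,::-1].astype(np.float32))).round().tolist())
E
```

```text
[216 145  20  11 165] [55. 46. 87.] ztop 0.073 rect [723. 141.] [11. 40.] 0.7 pix [[216.0, 145.0], [235.0, 145.0], [235.0, 155.0], [216.0, 155.0]]
[264 145  25   8 123] [ 16. 119. 118.] ztop 0.041 rect [737.   9.] [59. 12.] 78.6 pix [[264.0, 145.0], [288.0, 145.0], [288.0, 152.0], [264.0, 152.0]]
[231 164 120  38 812] [ 80.  14. 142.] ztop 0.029 rect [642. -28.] [305.  56.] 82.0 pix [[231.0, 186.0], [234.0, 164.0], [351.0, 183.0], [347.0, 205.0]]
[355 166  18  11 152] [ 20.5 126.   91.5] ztop 0.03 rect [ 671. -216.] [25. 41.] 0.1 pix [[355.0, 166.0], [372.0, 166.0], [372.0, 176.0], [355.0, 176.0]]
[198 181  11  12  91] [ 88. 162.  87.] ztop 0.06 rect [630. 197.] [20. 20.] 9.3 pix [[196.0, 185.0], [202.0, 179.0], [210.0, 187.0], [204.0, 193.0]]
[250 192   9  11  81] [17. 13. 93.] ztop 0.058 rect [601.  67.] [18. 18.] 1.8 pix [[250.0, 192.0], [258.0, 192.0], [258.0, 202.0], [250.0, 202.0]]
[388 194  23  22 261] [17. 83. 33.] ztop 0.022 rect [ 583. -303.] [55. 55.] 88.6 pix [[388.0, 194.0], [410.0, 194.0], [410.0, 215.0], [388.0, 215.0]]
[206 205  23  23 396] [ 24.  24. 230.] ztop 0.037 rect [553. 160.] [56. 57.] 89.9 pix [[206.0, 205.0], [228.0, 205.0], [228.0, 227.0], [206.0, 227.0]]
[ 266  220   96   21 1164] [ 38.   7. 208.] ztop 0.032 rect [516. -83.] [239.  30.] 84.4 pix [[266.0, 233.0], [267.0, 220.0], [362.0, 228.0], [361.0, 241.0]]
[232 240  10  10  73] [ 66. 115.  92.] ztop 0.06 rect [480. 109.] [19. 16.] 28.6 pix [[231.0, 244.0], [237.0, 239.0], [244.0, 246.0], [238.0, 251.0]]
```

View pics/crop.png

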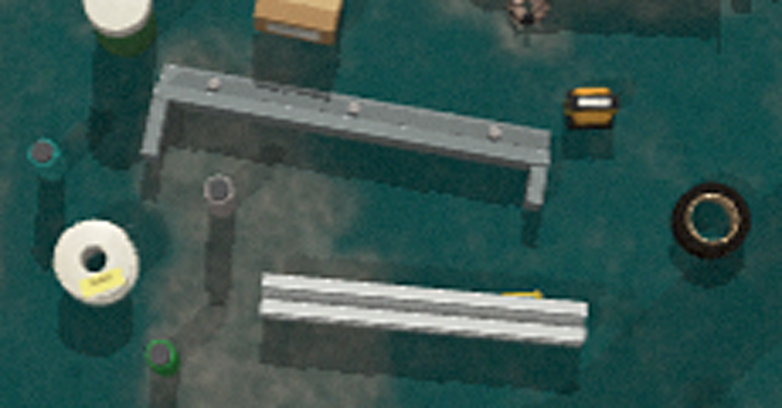

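The crop confirms it. The bare-grey steel post is at crop (218,190), the green and turquoise ones are other items, and the white slotted profile lies right-front with the open bay behind it. The sizes match too: profile 239x30 and bay 305x56. I'll refine the angles in the bay frame and work out the approach.

```bash
cat >> h.py <<'E'
def measure(tag,n="top"):
    p,d=optics.get_image(n); np.savez("pics/%s.npz"%tag,p=p,d=d); return meas(p,d,n)
def pca(q):
    c=q.mean(0); v=np.linalg.svd(q-c,full_matrices=False)[2][0]; v=v*np.sign(v[1]); return c,np.degrees(np.arctan2(-v[0],v[1]))
BO=None
def goto(bx,by,z,yaw):
    """target in bay frame, (m, deg: tool-x heading in bay frame) -> shift in tool axes & turn about tool z"""
    st=ctrl.get_obs(); M=R.from_rotvec(st["tool_rot"]).as_matrix()
    o,a=np.array(BAY[:2]),np.radians(BAY[2]); B=np.array([[np.cos(a),-np.sin(a)],[np.sin(a),np.cos(a)]])
    w=np.r_[o+B@[bx,by],z]; s=M.T@(w-st["tool_pos"])
    cur=np.degrees(np.arctan2(M[1,0],M[0,0])); print("shift mm (tool)",(s*1000).round(1),"turn z",round(cur-(yaw+BAY[2]),2),"world",w.round(3),"t",st["t"])
def inbay(P):
    a=np.radians(BAY[2]); d=np.atleast_2d(P)[:,:2]-BAY[:2]; return np.c_[d@[np.cos(a),np.sin(a)],d@[-np.sin(a),np.cos(a)]]
E
python3 - <<'E'
from h import *
z=np.load("pics/top0.npz");p,d=z["p"],z["d"];W=cloud("top",d)
def box(u0,u1,v0,v1,zl,zh):
    q=W[v0:v1,u0:u1].reshape(-1,3); return q[(q[:,2]>zl)&(q[:,2]<zh)]
b=box(228,355,160,208,.018,.035)[:,:2]
# rail points only: near dominant line
c,a=pca(b)
for _ in range(6):
    n=np.array([np.cos(np.radians(a)),np.sin(np.radians(a))]); e=(b-c)@n; top=np.percentile(e,97)
    k=b[e>top-.0125]; _,a=pca(k)
t=np.array([-n[1],n[0]]); e=b@n; y=b@t; print("rail yaw",a,"e range",np.percentile(e,[1,5,50,95,99]),"y",y.min(),y.max())
ek=k@n; xr=np.median(ek); ym=(np.percentile(y,.3)+np.percentile(y,99.7))/2
o=n*(xr-.006)+t*ym; print("bay",o,a, "rail thick",np.percentile(ek,[2,98]))
f=open("h.py","a"); f.write("BAY=(%.4f,%.4f,%.2f)\n"%(o[0],o[1],a)); f.close()
q=box(262,366,216,245,.024,.04)[:,:2]; c,a2=pca(q); print("profile",c,a2,"rel",a2-a)
import importlib,h; importlib.reload(h)
po=box(248,260,190,204,.045,.07)[:,:2]
print("prof bay",h.inbay(c),"post",h.inbay((po.max(0)+po.min(0))/2))
print("mount",optics.get_calibration("wrist"))
E
```

```text
rail yaw -10.718600280084544 e range [0.57016204 0.61225603 0.64895776 0.65668641 0.65775511] y -0.06020504823275294 0.24327475152782405
bay [ 0.65059034 -0.02980443] -10.718600280084544 rail thick [0.64508271 0.65746033]
profile [ 0.51585548 -0.08327768] -5.631657768641826 rel 5.086942511442718
prof bay [[-0.12244558 -0.07760816]] post [[-0.06677879  0.08607738]]
mount {'fovy': 66.31599969117691, 'cx': 280.9743395112843, 'cy': 207.37273127900247, 'k1': -0.0488801753212406, 'mount': array([[ 1.40625837e-03, -9.60906489e-01, -2.76869540e-01,
         6.92986290e-02],
       [ 9.99998924e-01,  1.23537294e-03,  7.91632705e-04,
         1.43009017e-03],
       [-4.18647865e-04, -2.76870356e-01,  9.60907192e-01,
        -1.42547660e-01],
       [ 0.00000000e+00,  0.00000000e+00,  0.00000000e+00,
         1.00000000e+00]])}
```

```bash
python3 -c "
from h import *
goto(-.1685,-.0667,.15,5.1)"
```

```text
shift mm (tool) [ 438.8 -437.5   81.1] turn z 20.96 world [ 0.473 -0.064  0.15 ] t 0.1
```

```bash
python3 -m handwheel '[0.027,-0.027,0.005,0,0,0, 0.027,-0.027,0.005,0,0,0, 0.027,-0.027,0.005,0,0,0, 0.027,-0.027,0.005,0,0,0, 0.027,-0.027,0.005,0,0,0, 0.027,-0.027,0.005,0,0,0, 0.027,-0.027,0.005,0,0,0, 0.027,-0.027,0.005,0,0,0, 0.027,-0.027,0.005,0,0,0, 0.027,-0.027,0.005,0,0,0, 0.027,-0.027,0.005,0,0,0, 0.027,-0.027,0.005,0,0,0, 0.027,-0.027,0.005,0,0,0, 0.027,-0.027,0.005,0,0,0, 0.027,-0.027,0.005,0,0,0, 0.027,-0.027,0.005,0,0,0, 0,0,0,0,0,7, 0,0,0,0,0,7, 0,0,0,0,0,7, 0,0,0,0,0,0]' 0.3
python3 - <<'E'
from h import *
goto(-.1685,-.0667,.008,5.1)
st=ctrl.get_obs(); p,d=optics.get_image("wrist"); np.savez("pics/w1.npz",p=p,d=d)
P=[onplane("top",[[u,v]],.03)[0] for u,v in((267,221),(362,229))]
for q,c in zip(P,("A","B")):
    u=proj("wrist",q,st)[0]; cv2.circle(p,tuple(int(x) for x in u.round()),4,(255,0,0),1)
cv2.imwrite("pics/w1.png",p[:,:,::-1])
E
```

```text
t: 2.1
tool_pos: [0.4674, -0.0715, 0.1508]
tool_rot: [-3.138, 0.154, 0.001]
contact_force: [-0.1, -0.4, 0.5]
opening: 0.0598
shift mm (tool) [  4.6  -7.9 142.8] turn z 0.0 world [ 0.473 -0.064  0.008] t 2.1
```

View pics/w1.png

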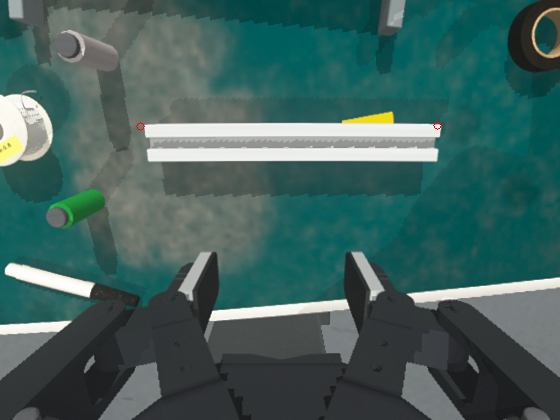

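The wrist view shows the profile parallel to the fingers, from (147,143) to (438,143). The projected top-view corners agree to within a few pixels. Next I lower behind it.

```bash
python3 -m handwheel '[0.005,-0.008,0.02,0,0,0, 0,0,0.03,0,0,0, 0,0,0.03,0,0,0, 0,0,0.03,0,0,0, 0,0,0.02,0,0,0, 0,0,0.012,0,0,0, 0,0,0,0,0,0]' 
python3 -m handwheel '[0.005,0,0,0,0,0, 0.005,0,0,0,0,0, 0.005,0,0,0,0,0, 0.005,0,0,0,0,0, 0,0,0,0,0,0]'
python3 -m handwheel '[0.0046,0,0,0,0,1.5, 0.0046,0,0,0,0,1.5, 0.0046,0,0,0,0,1.5, 0.0046,0,0,0,0,1.5, 0.0046,0,0,0,0,1.5, 0.0046,0,0,0,0,1.5, 0,0,0,0,0,0]'
cat >> h.py <<'E'
def look(tag):
    """profile by colour+height in the top view; the gripper may hide part"""
    p,d=optics.get_image("top"); W=cloud("top",d); hsv=cv2.cvtColor(p,cv2.COLOR_RGB2HSV); np.savez("pics/%s.npz"%tag,p=p,d=d)
    b=inbay(W.reshape(-1,3)).reshape(420,560,2)
    m=(W[:,:,2]>.022)&(W[:,:,2]<.040)&(hsv[:,:,1]<45)&(hsv[:,:,2]>170)&(b[:,:,0]>-.24)&(b[:,:,0]<.01)&(b[:,:,1]>-.26)&(b[:,:,1]<.138)
    m=m.astype(np.uint8)
    sp=((b[:,:,0]<-.065)&(b[:,:,1]>.07)); m[sp]=0
    q=b[m>0]; r=cv2.minAreaRect((q*1000).astype(np.float32)); c,a=pca(q)
    print("n",len(q),"rect",np.round(r[0],1),np.round(r[1],1),round(r[2],1),"pca",(c*1000).round(1),round(a,1),"y range",(np.percentile(q[:,1],[.5,99.5])*1000).round())
    st=ctrl.get_obs(); M=R.from_rotvec(st["tool_rot"]).as_matrix()
    print("tool bay",(inbay(st["tool_pos"])*1000).round(1),"z",st["tool_pos"][2].round(4),"yaw",round(np.degrees(np.arctan2(M[1,0],M[0,0]))-BAY[2],2),"F",st["contact_force"].round(1),"t",st["t"])
    return p
E
python3 - <<'E'
from h import *
p=look("a1"); cv2.imwrite("pics/a1.png",cv2.resize(p[140:270,180:420],None,fx=3,fy=3)[:,:,::-1])
E
```

```text
t: 2.85
tool_pos: [0.4719, -0.064, 0.0075]
tool_rot: [-3.137, 0.153, 0.006]
contact_force: [0.1, -0.1, 0.1]
opening: 0.0598
t: 3.35
tool_pos: [0.4945, -0.0665, 0.0099]
tool_rot: [3.138, -0.155, 0.002]
contact_force: [0.3, 0.1, 0.2]
opening: 0.0598
t: 4.05
tool_pos: [0.5214, -0.0711, 0.0094]
tool_rot: [3.116, -0.402, 0.002]
contact_force: [0.8, 0.1, 0.1]
opening: 0.0597
n 219 rect [-93.2 -81.4] [239.1  29.6] 85.9 pca [ -96.3 -107.8] -4.0 y range [-200.   37.]
tool bay [[-119.5  -64.6]] z 0.0094 yaw -3.96 F [ 0.3 -0.2 -0.5] t 4.1
```

View pics/a1.png

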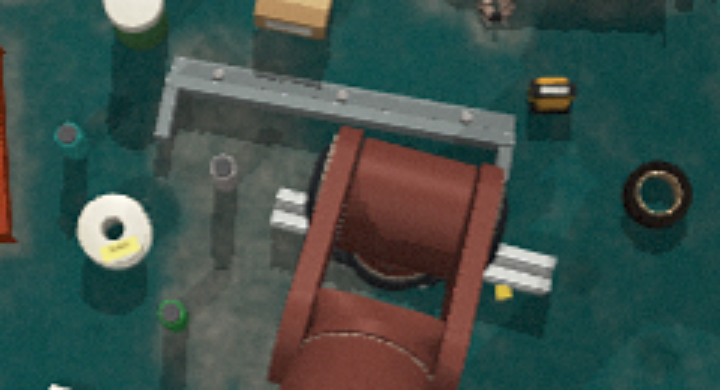

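The fingers are pushing as planned. The profile now lies at bay (-93,-81) mm with yaw -4°, its left end at (280,205) in the crop and clear to the right of the post at (222,165). I continue the arc.

```bash
python3 -m handwheel '[0.0046,0,0,0,0,1.5, 0.0046,0,0,0,0,1.5, 0.0046,0,0,0,0,1.5, 0.0046,0,0,0,0,1.5, 0.0046,0,0,0,0,1.5, 0.0046,0,0,0,0,1.5, 0,0,0,0,0,0]'
python3 -c "
from h import *
look('a2')"
```

```text
t: 4.8
tool_pos: [0.5475, -0.0799, 0.0095]
tool_rot: [3.074, -0.646, 0.002]
contact_force: [-0.1, -0.7, 0.4]
opening: 0.06
n 215 rect [-69.6 -88.7] [237.6  30.8] 77.3 pca [ -78.5 -126.4] -12.8 y range [-205.   28.]
tool bay [[-92.1 -68.4]] z 0.0096 yaw -12.95 F [ 0.2  0.5 -0.1] t 4.85
```

```bash
python3 -m handwheel '[-0.02,0,0,0,0,0, -0.005,0,-0.03,0,0,0, 0,0,-0.04,0,0,0, 0,0,-0.03,0,0,-8, 0,0,0,0,0,-8.5, 0,0,0,0,0,-8.5, 0,0,0,0,0,-8.5, 0,0,0,0,0,-8.5, 0,0,0,0,0,-8.5, 0,0,0,0,0,-8.5, 0,0,0,0,0,-8.5, 0,0,0,0,0,-8.5, 0,0,0,0,0,-8.5, 0,0,0,0,0,-5.5, 0,0,0,0,0,0]' 1
python3 -c "
from h import *
print(ctrl.get_obs()['q'].round(2)); goto(-.103,-.233,.1,77)"
```

```text
t: 6.35
tool_pos: [0.524, -0.0696, 0.1096]
tool_rot: [2.629, 1.718, 0.001]
contact_force: [0.2, 0.3, 0.2]
opening: -0.0001
[-0.27 -0.07  1.95 -0.    1.27  0.14]
shift mm (tool) [-162.9   51.8    9.6] turn z 0.05 world [ 0.506 -0.24   0.1  ] t 6.35
```

```bash
python3 -m handwheel '[-0.041,0.013,0.002,0,0,0, -0.041,0.013,0.002,0,0,0, -0.041,0.013,0.002,0,0,0, -0.04,0.013,0.002,0,0,0, 0,0,0,0,0,0, 0,0,0,0,0,0]'
python3 - <<'E'
from h import *
st=ctrl.get_obs()
p=look("a3"); goto(-.103,-.233,.010,77)
E
```

```text
t: 6.95
tool_pos: [0.5059, -0.2403, 0.1013]
tool_rot: [-2.632, -1.714, -0.001]
contact_force: [0.7, 0.3, 0.3]
opening: 0.0001
n 651 rect [-67.8 -84.2] [227.4  30. ] 76.9 pca [-68.1 -84.1] -13.1 y range [-195.   27.]
tool bay [[-103.1 -232.8]] z 0.1012 yaw 76.97 F [-0.  -0.5  0.1] t 7.0
shift mm (tool) [-0.2  0.2 91.2] turn z -0.03 world [ 0.506 -0.24   0.01 ] t 7.0
```

```bash
python3 -m handwheel '[0,0,0.03,0,0,0, 0,0,0.03,0,0,0, 0,0,0.02,0,0,0, 0,0,0.011,0,0,0, 0,0,0,0,0,0, 0.007,0,0,0,0,0, 0.007,0,0,0,0,0, 0.007,0,0,0,0,0, 0.007,0,0,0,0,0, 0.007,0,0,0,0,0, 0.007,0,0,0,0,0, 0.007,0,0,0,0,0, 0.007,0,0,0,0,0, 0,0,0,0,0,0]'
python3 -c "
from h import *
look('a4')"
```

```text
t: 8.4
tool_pos: [0.5286, -0.187, 0.0099]
tool_rot: [-2.628, -1.719, -0.001]
contact_force: [-0.3, -0.3, -0.1]
opening: -0.0001
n 569 rect [-60.4 -44.3] [232.   30.2] 76.8 pca [-57.5 -30.4] -13.3 y range [-153.   68.]
tool bay [[ -90.9 -177.4]] z 0.0097 yaw 77.09 F [-0.6  0.  -1.1] t 8.45
```

```bash
python3 -m handwheel '[0.006,0,0,0,0,0, 0.006,0,0,0,0,0, 0.006,0,0,0,0,0, 0.006,0,0,0,0,0, 0.006,0,0,0,0,0, 0.006,0,0,0,0,0, 0.006,0,0,0,0,0, 0,0,0,0,0,0]'
python3 - <<'E'
from h import *
p=look("a5"); cv2.imwrite("pics/a5.png",cv2.resize(p[140:270,180:420],None,fx=3,fy=3)[:,:,::-1])
E
```

```text
t: 9.25
tool_pos: [0.5458, -0.149, 0.0104]
tool_rot: [-2.629, -1.72, -0.001]
contact_force: [0.7, -0.0, 0.3]
opening: -0.0004
n 560 rect [-51.1  -4.7] [234.7  30. ] 77.4 pca [-48.3   9.8] -13.6 y range [-111.  110.]
tool bay [[ -80.8 -137. ]] z 0.0105 yaw 77.1 F [ 0.1 -0.3  0.4] t 9.3
```

View pics/a5.png

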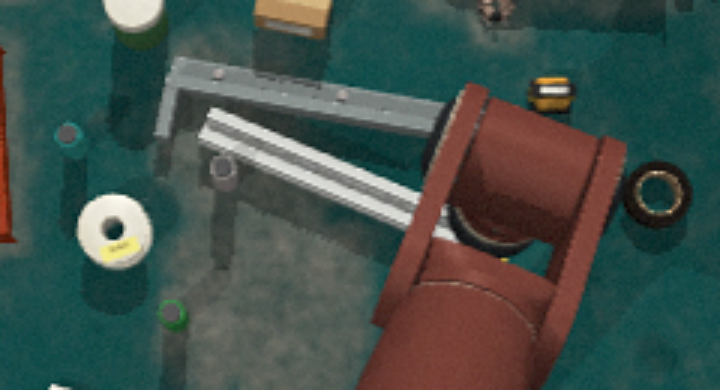

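The left end now shows at crop (207,125), between the post at (222,165) and the rail, i.e. behind the post. It still needs a few mm more along the rail. After that I back off and go round to the front of the right end.

```bash
python3 -m handwheel '[0.004,0,0,0,0,0, 0.003,0,0,0,0,0, 0,0,0,0,0,0, -0.02,0,0,0,0,0, 0,0,-0.03,0,0,0, 0,0,-0.04,0,0,0, 0,0,-0.02,0,0,8.5, 0,0,0,0,0,8.5, 0,0,0,0,0,8.5, 0,0,0,0,0,8.5, 0,0,0,0,0,8.5, 0,0,0,0,0,8.5, 0,0,0,0,0,8.5, 0,0,0,0,0,8.5, 0,0,0,0,0,8.5, 0,0,0,0,0,8.5, 0,0,0,0,0,5, 0,0,0,0,0,0]'
python3 -c "
from h import *
look('a6');goto(-.110,-.081,.10,-13)"
```

```text
t: 11.1
tool_pos: [0.5401, -0.1616, 0.1003]
tool_rot: [-3.074, 0.644, -0.0]
contact_force: [-0.7, 0.9, 0.7]
opening: 0.0
n 600 rect [-47.6  10.6] [215.1  30.2] 77.3 pca [-48.1   9.7] -13.0 y range [-94. 115.]
tool bay [[ -84.  -150.1]] z 0.1003 yaw -12.84 F [-0.4 -0.3 -0.5] t 11.15
shift mm (tool) [-40.7 -61.6   0.3] turn z 0.16 world [ 0.527 -0.089  0.1  ] t 11.15
```

```bash
python3 -m handwheel '[-0.041,0,0,0,0,0, 0,-0.031,0,0,0,0, 0,-0.031,0.01,0,0,0, 0,0,0.03,0,0,0, 0,0,0.03,0,0,0, 0,0,0.02,0,0,0, 0,0,0,0,0,0, 0.005,0,0,0,0,0, 0.005,0,0,0,0,0, 0.005,0,0,0,0,0, 0.0033,0,0,0,0,-1.3, 0.0033,0,0,0,0,-1.3, 0.0033,0,0,0,0,-1.3, 0.0033,0,0,0,0,-1.3, 0.0033,0,0,0,0,-1.3, 0,0,0,0,0,0]'
python3 -c "
from h import *
look('a7')"
```

```text
t: 12.75
tool_pos: [0.5572, -0.1007, 0.0104]
tool_rot: [-3.107, 0.468, -0.001]
contact_force: [0.1, 0.1, 0.4]
opening: 0.0001
n 380 rect [-36.4  48.3] [139.4  29.1] 83.6 pca [-36.2  49.8] -7.1 y range [-19. 118.]
tool bay [[-78.8 -86.9]] z 0.0104 yaw -6.43 F [-0.6 -0.1 -0.4] t 12.8
```

```bash
python3 -m handwheel '[0.0034,0,0,0,0,-1.3, 0.0034,0,0,0,0,-1.3, 0.0034,0,0,0,0,-1.3, 0.0034,0,0,0,0,-1.3, 0.0034,0,0,0,0,-1.3, 0,0,0,0,0,0]'
python3 - <<'E'
from h import *
p=look("a8"); cv2.imwrite("pics/a8.png",cv2.resize(p[140:270,180:420],None,fx=3,fy=3)[:,:,::-1])
E
```

```text
t: 13.4
tool_pos: [0.5737, -0.1049, 0.0105]
tool_rot: [3.128, -0.291, 0.001]
contact_force: [-0.3, -0.3, 0.5]
opening: 0.0003
n 394 rect [-33.5  49.8] [141.7  30.5] 89.6 pca [-33.5  49.6] -0.3 y range [-19. 120.]
tool bay [[-61.7 -88. ]] z 0.0105 yaw 0.07 F [ 0.3 -0.9  0.8] t 13.45
```

View pics/a8.png

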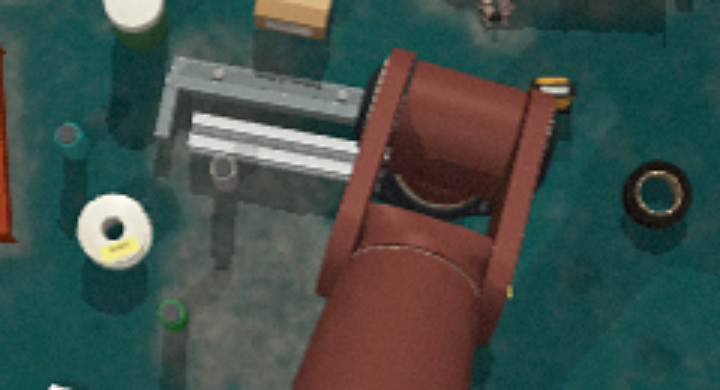

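The profile is parallel to the rail, about 18 mm short of flush: rail face at crop (190,95), profile at (190,130). It is behind the post and clear of both cheeks. I'll now do a two-finger push at the middle.

```bash
python3 -m handwheel '[-0.015,0,0,0,0,0, 0,-0.025,0,0,0,0, 0,-0.025,0,0,0,0, 0,-0.025,0,0,0,0, 0,0,0,0,0,0, 0,0,0,0,0,0]' 0.3
python3 -m handwheel '[0.005,0,0,0,0,0, 0.005,0,0,0,0,0, 0.005,0,0,0,0,0, 0.003,0,0,0,0,0, 0.003,0,0,0,0,0, 0.003,0,0,0,0,0, 0.003,0,0,0,0,0, 0.003,0,0,0,0,0, 0,0,0,0,0,0]'
python3 -c "
from h import *
look('a9')"
```

```text
t: 14.05
tool_pos: [0.5723, -0.0281, 0.0104]
tool_rot: [3.128, -0.29, 0.001]
contact_force: [-0.1, 0.1, 0.2]
opening: 0.06
t: 14.95
tool_pos: [0.6022, -0.0339, 0.0103]
tool_rot: [3.128, -0.292, 0.001]
contact_force: [0.2, -0.5, -0.0]
opening: 0.0596
n 229 rect [-18.9 -14.8] [ 36.5 272.9] 2.2 pca [-20.   15.2] 0.2 y range [-117.  121.]
tool bay [[-46.8 -13. ]] z 0.0103 yaw 0.06 F [-0.9 -0.1 -0.5] t 15.0
```

```bash
python3 -m handwheel '[0.001,0,0,0,0,0, 0.001,0,0,0,0,0, 0.001,0,0,0,0,0, 0,0,0,0,0,0]'
python3 -m handwheel '[0.001,0,0,0,0,0, 0.0005,0,0,0,0,0, 0,0,0,0,0,0]'
python3 -m handwheel '[0.001,0,0,0,0,0, 0,0,0,0,0,0]'
```

```text
t: 15.4
tool_pos: [0.6047, -0.0344, 0.0103]
tool_rot: [-3.128, 0.292, -0.0]
contact_force: [-1.4, 0.3, 0.9]
opening: 0.0601
t: 15.7
tool_pos: [0.6062, -0.0347, 0.0103]
tool_rot: [-3.128, 0.292, -0.0]
contact_force: [-1.4, 0.9, 1.1]
opening: 0.0597
t: 15.9
tool_pos: [0.6072, -0.0349, 0.0103]
tool_rot: [-3.128, 0.292, -0.001]
contact_force: [-1.4, 0.3, 1.2]
opening: 0.0602
```

Pushing force only (about 1.4 N), no rail contact yet. I keep going in small steps.

```bash
python3 -m handwheel '[0.001,0,0,0,0,0, 0,0,0,0,0,0]' | grep -E "pos|force"
python3 -m handwheel '[0.001,0,0,0,0,0, 0,0,0,0,0,0]' | grep -E "pos|force"
python3 -c "
from h import *
look('a10')"
```

```text
tool_pos: [0.608, -0.035, 0.0103]
contact_force: [-1.9, 0.9, 1.4]
tool_pos: [0.6081, -0.035, 0.0103]
contact_force: [-6.0, 1.1, 4.4]
n 224 rect [-11.3 -14.8] [271.2  37.7] 89.0 pca [-13.8  17.6] -0.1 y range [-116.  121.]
tool bay [[-40.8 -13.1]] z 0.0102 yaw 0.07 F [-6.3  1.4  4.8] t 16.35
```

Contact with the rail: the force has risen to 6 N and the arm has stopped. One more mm, then back off, lift, and check.

```bash
python3 -m handwheel '[0.001,0,0,0,0,0, 0,0,0,0,0,0]' | grep -E "pos|force"
python3 -m handwheel '[-0.01,0,0,0,0,0, -0.015,0,0,0,0,0, 0,0,-0.03,0,0,0, 0,0,-0.04,0,0,0, -0.03,0,-0.04,0,0,0, -0.04,0,-0.03,0,0,0, -0.04,0,0,0,0,0, -0.04,0,0,0,0,0, 0,0,0,0,0,0, 0,0,0,0,0,0]' | grep -E "t:|pos|force"
python3 - <<'E'
from h import *
p=look("a11"); 
z0=np.load("pics/top0.npz")["p"]
st=ctrl.get_obs(); w,d=optics.get_image("wrist"); W=cloud("wrist",d,st); b=inbay(W.reshape(-1,3)).reshape(420,560,2)
hsv=cv2.cvtColor(w,cv2.COLOR_RGB2HSV)
m=(W[:,:,2]>.027)&(W[:,:,2]<.038)&(hsv[:,:,2]>165)&(hsv[:,:,1]<40)&(b[:,:,0]>-.06)&(b[:,:,0]<.005)&(abs(b[:,:,1])<.139)
q=(b[m]*1000); r=cv2.minAreaRect(q.astype(np.float32)); print("wrist",len(q),r,pca(q))
f=cv2.resize(p[140:270,180:420],(776,420)); cv2.imwrite("pics/top11.png",f[:,:,::-1]); cv2.imwrite("pics/w11.png",w[:,:,::-1])
E
```

```text
tool_pos: [0.608, -0.035, 0.0102]
contact_force: [-9.8, 0.9, 7.1]
t: 17.55
tool_pos: [0.4379, -0.003, 0.1505]
tool_rot: [3.128, -0.292, 0.005]
contact_force: [-0.4, 0.4, 0.4]
n 653 rect [-13.7   2.4] [ 29.9 237.3] 0.2 pca [-13.9   2. ] 0.1 y range [-115.  120.]
tool bay [[-213.2  -13.3]] z 0.1509 yaw 0.06 F [1.1 0.9 0.7] t 17.6h.py:30: RuntimeWarning: Mean of empty slice.
  c=q.mean(0); v=np.linalg.svd(q-c,full_matrices=False)[2][0]; v=v*np.sign(v[1]); return c,np.degrees(np.arctan2(-v[0],v[1]))
  ret = um.true_divide(
Traceback (most recent call last):
  File "h.py", line 30, in pca
    c=q.mean(0); v=np.linalg.svd(q-c,full_matrices=False)[2][0]; v=v*np.sign(v[1]); return c,np.degrees(np.arctan2(-v[0],v[1]))
                   ~~~~~~~~~~~~~~~~~~~~~~~~~~~~~~~~~~~~~~~~~^^^
IndexError: index 0 is out of bounds for axis 0 with size 0
```

```bash
python3 - <<'E'
from h import *
p=np.load("pics/a11.npz")["p"]; a=np.load("pics/top0.npz")["p"]
for n,(u,v,r) in dict(spool=(218,217,16),carton=(278,140,16),jar=(225,142,14),tape=(400,205,15),marker=(220,279,27),transf=(364,171,11),post=(254,197,6),bay=(236,185,8)).items():
    s=np.s_[v-r:v+r,u-r:u+r]; A,B=[cv2.cvtColor(i[s],cv2.COLOR_RGB2GRAY).astype(np.float32) for i in(a,p)]
    print(n,"px shift",np.round(cv2.phaseCorrelate(A,B)[0],2),"meandiff",round(float(abs(A-B).mean()),1))
cv2.imwrite("pics/top11.png",cv2.resize(p[140:310,120:420],(741,420))[:,:,::-1])
E
```

```text
spool px shift [-0.01 -0.02] meandiff 3.0
carton px shift [ 0.01 -0.  ] meandiff 2.7
jar px shift [ 0.05 -0.06] meandiff 2.8
tape px shift [-0.16  0.05] meandiff 5.5
marker px shift [ 0.22 -0.24] meandiff 9.1
transf px shift [-0.05  0.04] meandiff 7.1
post px shift [-0.4   4.94] meandiff 8.0
bay px shift [-0.01 -0.03] meandiff 3.1
```

View pics/top11.png

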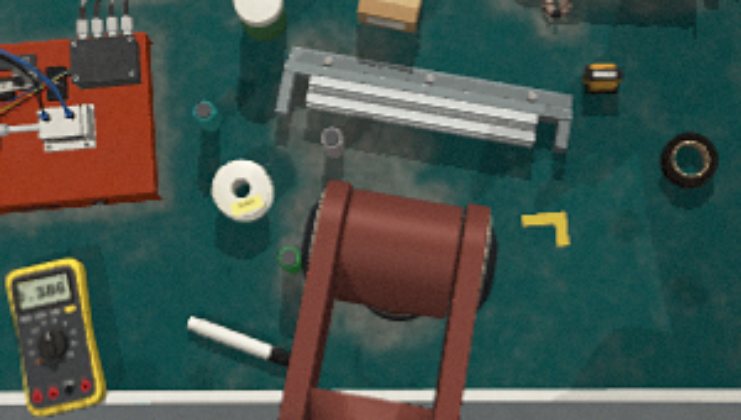

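The profile lies flat along the rail from (307,90) to (536,130), between the cheeks at (287,95) and (565,130) and behind the post at (332,140). The bystanders haven't moved and the arm is clear, so I'm handing in.

```bash
python3 -c "
from station import ctrl
print(ctrl.finish_job(), ctrl.get_obs()['t'])"
```

```text
the job is handed in; nothing more can be done
the job is handed in; nothing more can be done
```

The profile is home in the bay and the job was handed in at about 18 s of the 58 s allowed. It lies flat along the back rail, between the two end cheeks.

**How it was done:** I first swung the profile's left end forward with two open fingers. Then I slid it lengthwise behind the post, pushing on its right end face. I swung the right end round next, and finally pressed the middle square against the rail. It was only pushed; the largest force read was about 12 N, in the final press against the rail.

**Last checks:**
- **Profile:** in the top view its origin is at about x = -14, y = +2 mm in the bay's frame, turned 0.2°. The aim was x = -15 and y within ±20, so it agrees to within calibration error.
- **Bystanders:** six of the seven show no shift (0.3 px at most), and the gripper was clear of everything. The multimeter was checked only by eye and looks unmoved.
- **Failed check:** the wrist-camera measurement of the final position found no matching points. The final position therefore rests on the top camera and on feeling contact with the rail.
- **Misleading reading:** the image-shift check gave about 5 px at the post. I put that down to the profile now lying inside that check window; the post is fixed and looks in place.

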